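# Charge the tumbler barrel with steel balls

### The job

Draw the red-topped divider plate up out of the ball tray and lay it flat on the bench. Then use the scoop to take at least three of the four steel balls from the tray in one scoopful and tip them into the blue tumbler barrel, without touching the balls with the gripper and without spilling any on the bench (a ball left over stays in the tray). Finally stand the scoop level on the bench or back in the tray; leave the barrel standing where it is and do not disturb the spray can, grease jar or shaft.

Things in the scene. Friction and masses are not known exactly. Their poses are not given: they have to be found in the camera images.
- tray: Green trough fixed to the bench, 118 mm wide (x), 240 long (y -100 to +140), rim 41 mm high; origin on the bench. Inside: floor at z = 6 mm, 48 mm wide, sides flaring from it at 50 degrees; slit for the divider at y = 35 mm; floor ends at y = 95, where a 45 degree slope rises to the rim; upright wall at y = -95. Balls lie between divider and slope, the scoop on the other side.
- divider: Flat plate, 100 mm wide (x), 5 mm thick (y), 75 mm tall (z), 100 g; lower part aluminium, top 26 mm red. Origin at the centre of its lower edge. It stands loose in the tray's slit (8 mm wide), lower edge on the tray floor, so its top is 81 mm above the bench, 40 mm above the tray's rim.
- scoop: Aluminium scoop, 220 g, level on the tray floor, open at its nose (+y) and top. Origin on its underside. Floor 38 mm wide, 2 thick, y -56 to +40; sides flare at 50 degrees to 27 mm high (x +-41), back wall at y = -40, 30 mm high. Upright orange handle 18 x 18 mm behind the back wall, centred at y = -48, z 48 to 112 mm, parallel to z. Stands by itself on a flat surface.
- scoop_nose (a point): Middle of the scoop's front lip, underside: (0, 40, 0) mm in the scoop's frame; axes as the scoop's.
- scoop_grip (a point): Point inside the orange handle, 90 mm above the scoop's underside; axes as the scoop's. A good place for the TCP.
- ball0: Bright steel ball, 22 mm diameter, 44 g; origin at its centre; its axes roll with it. Starts on the tray floor between divider and slope.
- ball1: Bright steel ball, 22 mm diameter, 44 g; origin at its centre; its axes roll with it. Starts on the tray floor between divider and slope.
- ball2: Bright steel ball, 22 mm diameter, 44 g; origin at its centre; its axes roll with it. Starts on the tray floor between divider and slope.
- ball3: Bright steel ball, 22 mm diameter, 44 g; origin at its centre; its axes roll with it. Starts on the tray floor between divider and slope.
- barrel: Open-topped blue drum with a black rubber rim, standing loose, 0.9 kg: 120 mm outer diameter at the rim, mouth 106 mm across, 80 mm high, inner floor 8 mm up. Origin at the centre of its underside, z up.
- spray_can: Bystander: upright steel spray can with white band, 54 mm diameter, 160 mm tall, origin under its centre.
- grease_jar: Bystander: red jar with yellow lid, 64 mm diameter, 65 mm tall, origin under its centre.
- hex_shaft: Bystander: steel shaft with a collar on a pale wooden base, 120 x 60 x 48 mm, origin under its centre.
Mind the look-alikes: they are no part of the job. Several things have the shape of the divider; the one meant has the colours described above.

How it is judged:
On the way, in this order (a step that is already met when the one before it is completed fails the run):
1. the divider is drawn fully out of the tray, its lower edge above the rim or beside the tray ((height (world z) of divider above 0.045 m or (x of divider in the frame of tray above 0.069 m or x of divider in the frame of tray below -0.069 m or y of divider in the frame of tray above 0.15 m or y of divider in the frame of tray below -0.11 m))), for 0.1 s.
2. at least three balls lie together in the scoop, lifted clear above the tray ((((x of ball1 in the frame of scoop between -0.042 and 0.042 m and y of ball1 in the frame of scoop between -0.04 and 0.045 m and z of ball1 in the frame of scoop between 0.006 and 0.055 m) and (x of ball2 in the frame of scoop between -0.042 and 0.042 m and y of ball2 in the frame of scoop between -0.04 and 0.045 m and z of ball2 in the frame of scoop between 0.006 and 0.055 m) and (x of ball3 in the frame of scoop between -0.042 and 0.042 m and y of ball3 in the frame of scoop between -0.04 and 0.045 m and z of ball3 in the frame of scoop between 0.006 and 0.055 m)) or ((x of ball0 in the frame of scoop between -0.042 and 0.042 m and y of ball0 in the frame of scoop between -0.04 and 0.045 m and z of ball0 in the frame of scoop between 0.006 and 0.055 m) and (x of ball2 in the frame of scoop between -0.042 and 0.042 m and y of ball2 in the frame of scoop between -0.04 and 0.045 m and z of ball2 in the frame of scoop between 0.006 and 0.055 m) and (x of ball3 in the frame of scoop between -0.042 and 0.042 m and y of ball3 in the frame of scoop between -0.04 and 0.045 m and z of ball3 in the frame of scoop between 0.006 and 0.055 m)) or ((x of ball0 in the frame of scoop between -0.042 and 0.042 m and y of ball0 in the frame of scoop between -0.04 and 0.045 m and z of ball0 in the frame of scoop between 0.006 and 0.055 m) and (x of ball1 in the frame of scoop between -0.042 and 0.042 m and y of ball1 in the frame of scoop between -0.04 and 0.045 m and z of ball1 in the frame of scoop between 0.006 and 0.055 m) and (x of ball3 in the frame of scoop between -0.042 and 0.042 m and y of ball3 in the frame of scoop between -0.04 and 0.045 m and z of ball3 in the frame of scoop between 0.006 and 0.055 m)) or ((x of ball0 in the frame of scoop between -0.042 and 0.042 m and y of ball0 in the frame of scoop between -0.04 and 0.045 m and z of ball0 in the frame of scoop between 0.006 and 0.055 m) and (x of ball1 in the frame of scoop between -0.042 and 0.042 m and y of ball1 in the frame of scoop between -0.04 and 0.045 m and z of ball1 in the frame of scoop between 0.006 and 0.055 m) and (x of ball2 in the frame of scoop between -0.042 and 0.042 m and y of ball2 in the frame of scoop between -0.04 and 0.045 m and z of ball2 in the frame of scoop between 0.006 and 0.055 m))) and height (world z) of scoop above 0.05 m), for 0.2 s.
At the end, for the whole second after the job is handed in: Three or four balls in the barrel below its rim, any other in the tray, all at rest; divider flat (0.2 rad) on the bench outside the tray; scoop level (0.12 rad) on the bench or tray floor (underside under 20 mm); barrel upright, within 30 mm of its start ((((horizontal distance between ball1 and barrel below 0.052 m and z of ball1 in the frame of barrel below 0.075 m) and (horizontal distance between ball2 and barrel below 0.052 m and z of ball2 in the frame of barrel below 0.075 m) and (horizontal distance between ball3 and barrel below 0.052 m and z of ball3 in the frame of barrel below 0.075 m)) or ((horizontal distance between ball0 and barrel below 0.052 m and z of ball0 in the frame of barrel below 0.075 m) and (horizontal distance between ball2 and barrel below 0.052 m and z of ball2 in the frame of barrel below 0.075 m) and (horizontal distance between ball3 and barrel below 0.052 m and z of ball3 in the frame of barrel below 0.075 m)) or ((horizontal distance between ball0 and barrel below 0.052 m and z of ball0 in the frame of barrel below 0.075 m) and (horizontal distance between ball1 and barrel below 0.052 m and z of ball1 in the frame of barrel below 0.075 m) and (horizontal distance between ball3 and barrel below 0.052 m and z of ball3 in the frame of barrel below 0.075 m)) or ((horizontal distance between ball0 and barrel below 0.052 m and z of ball0 in the frame of barrel below 0.075 m) and (horizontal distance between ball1 and barrel below 0.052 m and z of ball1 in the frame of barrel below 0.075 m) and (horizontal distance between ball2 and barrel below 0.052 m and z of ball2 in the frame of barrel below 0.075 m))) and ((horizontal distance between ball0 and barrel below 0.052 m and z of ball0 in the frame of barrel below 0.075 m) or (x of ball0 in the frame of tray between -0.056 and 0.056 m and y of ball0 in the frame of tray between -0.096 and 0.137 m and z of ball0 in the frame of tray between 0 and 0.06 m)) and ((horizontal distance between ball1 and barrel below 0.052 m and z of ball1 in the frame of barrel below 0.075 m) or (x of ball1 in the frame of tray between -0.056 and 0.056 m and y of ball1 in the frame of tray between -0.096 and 0.137 m and z of ball1 in the frame of tray between 0 and 0.06 m)) and ((horizontal distance between ball2 and barrel below 0.052 m and z of ball2 in the frame of barrel below 0.075 m) or (x of ball2 in the frame of tray between -0.056 and 0.056 m and y of ball2 in the frame of tray between -0.096 and 0.137 m and z of ball2 in the frame of tray between 0 and 0.06 m)) and ((horizontal distance between ball3 and barrel below 0.052 m and z of ball3 in the frame of barrel below 0.075 m) or (x of ball3 in the frame of tray between -0.056 and 0.056 m and y of ball3 in the frame of tray between -0.096 and 0.137 m and z of ball3 in the frame of tray between 0 and 0.06 m)) and linear speed of each of ball0, ball1, ball2, ball3, divider, scoop below 0.03 m/s and height (world z) of each of divider, scoop below 0.02 m and (angle between divider's own y axis and vertical below 0.2 rad or angle between divider's own y axis and vertical above 2.94 rad) and (x of divider in the frame of tray above 0.059 m or x of divider in the frame of tray below -0.059 m or y of divider in the frame of tray above 0.14 m or y of divider in the frame of tray below -0.1 m) and angle between scoop's own z axis and vertical below 0.12 rad and angle between barrel's own z axis and vertical below 0.1 rad and distance of barrel from where it was at the start of the episode below 0.03 m); the robot touches nothing.
It fails at once if the gripper touches a ball (contact force between the fingers and ball0 above 0.3 N or contact force between the fingers and ball1 above 0.3 N or contact force between the fingers and ball2 above 0.3 N or contact force between the fingers and ball3 above 0.3 N).
It fails at once if a bystander is moved more than 30 mm or tipped (distance of any of spray_can, grease_jar, hex_shaft from where it was at the start of the episode above 0.03 m or angle between any of spray_can, grease_jar, hex_shaft's own z axis and vertical above 0.4 rad).
It fails at once if the barrel is tipped or pushed more than 40 mm (distance of barrel from where it was at the start of the episode above 0.04 m or angle between barrel's own z axis and vertical above 0.3 rad).
It also fails if it takes over 72 s, if anything falls off the work surface, if the arm or the gripper's body presses on something with over 40 N, if the wrist force passes 120 N, or if a joint passes its speed limit or range.

### The arm

A 6-joint arm with a two-finger parallel gripper is mounted at the origin on the work surface. World frame = base frame: x ahead of the robot, y to its left, z up, the work surface at z = 0. Lengths are in m, angles in rad, forces in N, time in s.
With the tool pointing down it reaches from about 0.3 to 0.75 m from the base axis. Payload 8.5 kg.
Tool frame: the origin (TCP) lies between the finger pads, 19 mm behind the fingertips; this is the grasp point; z points along the fingers, y is the line along which they close (so a half turn about z gives the same grasp; the last joint's range is limited). The gripper opens to 85 mm and grips with 20 to 120 N. Pads are 22 mm wide; open, the fingers measure 114 mm over their backs; the gripper's body (76 mm by 85 mm) begins 54 mm behind the grasp point. The pads swing forward as they close: fully open they stand 13 mm farther back than shut.
Start: joints at [0.98, 0.381, 1.297, -0, 1.464, -0.215], TCP at [0.202, 0.512, 0.25] pointing down, gripper open.
Joint ranges: [-3.11, 3.11], [-0.89, 2.33], [0.22, 2.48], [-1.42, 4.56], [0.17, 2.85], [-2.88, 2.88]. Speed limits (rad/s): [2.39, 2.39, 3.14, 3.14, 3.14, 3.14].

### API

Orientations are given as a unit quaternion [x, y, z, w].
In Python, from plant import readout, eyes, ticket gives the robot as it stands. The module is installed in compiled form; this text tells all that it offers.
- The arm moves only by the tool send_rows, never from a script. Its argument "targets" is a list of rows, each a list of 4 numbers: the shift along the world's x, y, z in m, then the turn about the world's z in degrees. A call has 1 to 8 rows; each row shifts and turns the commanded pose from where the row before left it; what a row does not reach is not made up. A row lasts 1/12 s, in which the tool goes at most 41.7 mm and 7.16 degrees, less where a joint would pass 70% of its speed; a pose out of reach is approached as far as the arm can. A call is refused whole if a number of a shift passes 0.0417 or a number of a turn 7.16, either way. A call with a gripper value outside its range is refused whole. "claw" is the opening, from -1 (shut) to 1 (fully open), set as the call begins (left out, the last holds). The fingers move at their own pace and stop on an object; "newtons" is the grip in N (left out, the last holds). Time passes only in rows, so rows that do not move let the fingers close. It gives the time, the measured TCP pose, the force, the opening and the grip force at its end, in the units of the state.
- readout.get_obs(): the state, without advancing time (a new reading comes with each control period).
- eyes.grab_frame(name): name is "scene" or "top"; returns a dict with "pixels" (400x640x3 uint8, red, green, blue), "mtx" (3x3 intrinsics, pixels), "cam_to_world" (4x4, takes a point from camera to world coordinates). Camera axes: x right, y down, z forward; pixel columns grow to the right and rows downward; lengths in m; the calibration is good to about 2 mm. A picture is of the moment at which its call begins. There is no depth.
- ticket.job_done(): hands the job in; it is judged then, once.
Trained networks look in the newest picture that a camera, given by its name, has taken for a name from the list of things; names that differ only in an ending like _2 or _b are one class to them, and where a whole thing is asked for, a point or a joint stands for the part that bears it (a point fixed in the world has none). Each returns a list of dicts, best first, with "score" (0 to 1); they miss things now and then, are a little off and sometimes report something else, mostly with a low value. They report only what shows in the picture. A call takes as long as a camera call. They do not tell look-alikes from the thing itself.
- eyes.look_for(camera, thing): "bbox" ([centre column, centre row, width, height] in pixels, round what is visible of it).
- eyes.trace(camera, thing): "pixels" (400x640 bool, what is visible of it) and "bbox" ([centre column, centre row, width, height] in pixels, round what is visible of it).
- eyes.tip_of(camera, thing): "uv" ([column, row] in pixels: a listed point, or the origin of a listed thing).
The state is a dict: "t": time; "joint_positions": joint angles; "qvel": joint speeds; "joint_efforts": joint torques, N m; "eef_pos": TCP position; "eef_rot": TCP orientation; "force": force on the tool from outside, world axes, zero at the start; "wrist_torque": the same for the moment, N m; "grip_width": finger opening in m; "gripper_force": force on a finger pad.
Only numpy, scipy, OpenCV 4.12 (cv2) and the standard library are available. Lean on these libraries where they do the work, as an engineer would, in place of code of your own. Each camera call takes 0.05 s, during which the arm holds its last target. There are 200 camera calls.

## Working session

There is one attempt and no reset: what is moved stays moved. The work goes in short steps, Python scripts to look and compute and a tool call to move; the robot and the scene stay as the last step left them, time stands still between calls to the robot, and variables do not carry over. Pictures are saved under pics/ and viewed, at most 10 in all, crops included, and the job is handed in when it is done.

Besides the shell and the picture viewer there is one more tool, called after ">>>" as name(argument=value, ...), one argument or row to a line, values as JSON. send_rows: Moves the arm, as the interface text tells. Its arguments: {"type":"object","properties":{"targets":{"type":"array","items":{"type":"array","items":{"type":"number"}}},"claw":{"type":"number"},"newtons":{"type":"number"}},"required":["targets"]}

```bash
mkdir -p pics; cat > h.py <<'E'
import numpy as np, cv2
from plant import readout, eyes, ticket
def ray(f,uv):
    K=f["mtx"];T=np.array(f["cam_to_world"]);d=T[:3,:3]@(np.linalg.inv(K)@np.array([uv[0],uv[1],1.]));return T[:3,3],d
def at(f,uv,z):
    o,d=ray(f,uv);return o+d*(z-o[2])/d[2]
def tri(f1,a,f2,b):
    o1,d1=ray(f1,a);o2,d2=ray(f2,b)
    s=np.linalg.lstsq(np.c_[d1,-d2],o2-o1,rcond=None)[0]
    p,q=o1+s[0]*d1,o2+s[1]*d2
    return (p+q)/2,np.linalg.norm(p-q)
def proj(f,p):
    T=np.linalg.inv(f["cam_to_world"]);c=T[:3,:3]@p+T[:3,3];u=f["mtx"]@c;return u[:2]/u[2]
def save(f,n,crop=None,s=1):
    im=f["pixels"][...,::-1]
    if crop: im=im[crop[1]:crop[3],crop[0]:crop[2]]
    cv2.imwrite("pics/"+n,cv2.resize(im,None,fx=s,fy=s,interpolation=cv2.INTER_CUBIC))
E
python3 - <<'E'
from h import *
np.set_printoptions(precision=3,suppress=True)
o=readout.get_obs();print(o)
F={}
for c in("scene","top"):
    F[c]=f=eyes.grab_frame(c);save(f,c+"0.png");print(c,f["cam_to_world"][:3,3])
    for n in("divider","scoop_grip","scoop_nose","scoop","tray","barrel","ball0","spray_can","grease_jar","hex_shaft"):
        for r in eyes.tip_of(c,n)[:5]: print(n,np.round(r["uv"],1),round(r["score"],2),at(f,r["uv"],0))
E
```

```text
{'t': 0.0, 'joint_positions': array([ 0.98 ,  0.381,  1.298, -0.   ,  1.464, -0.215]), 'qvel': array([-0.   ,  0.001, -0.   ,  0.   ,  0.001,  0.001]), 'joint_efforts': array([ -0.002, -44.847, -23.128,  -0.   ,   0.005,  -0.   ]), 'eef_pos': array([0.202, 0.511, 0.249]), 'eef_rot': array([ 0.187,  0.982, -0.001, -0.   ]), 'force': array([ 0.475,  0.068, -0.172]), 'wrist_torque': array([0.048, 0.046, 0.006]), 'gripper_force': 0.0, 'grip_width': 0.08517070821646294}
scene [0.939 0.548 0.72 ]
divider [363.7 195.7] 0.94 [ 0.392 -0.061  0.   ]
divider [290.1 199. ] 0.87 [ 0.563 -0.157  0.   ]
divider [406.1 224.8] 0.86 [0.371 0.081 0.   ]
divider [227.1 232.7] 0.59 [ 0.752 -0.135  0.   ]
scoop_grip [259.6 155. ] 0.58 [ 0.54  -0.375  0.   ]
scoop_grip [298.1 344.9] 0.56 [0.759 0.208 0.   ]
scoop_nose [288.3 197.3] 0.64 [ 0.564 -0.165  0.   ]
scoop [276.7 190.2] 0.87 [ 0.575 -0.207  0.   ]
scoop [288.2 200.9] 0.53 [ 0.571 -0.153  0.   ]
tray [280.4 195.1] 0.88 [ 0.577 -0.184  0.   ]
tray [275.4 188.8] 0.3 [ 0.576 -0.214  0.   ]
barrel [360.6 281.9] 0.78 [0.57  0.157 0.   ]
ball0 [308.  200
[... 994 characters left out ...]
0.142  0.   ]
scoop [235.  192.1] 0.16 [0.569 0.158 0.   ]
tray [396.5 191.7] 0.73 [ 0.574 -0.181  0.   ]
barrel [238.7 193.3] 0.89 [0.566 0.151 0.   ]
ball0 [360.3 208.5] 0.61 [ 0.537 -0.104  0.   ]
ball0 [376.3 201.5] 0.47 [ 0.552 -0.138  0.   ]
ball0 [357.8 189.4] 0.46 [ 0.577 -0.099  0.   ]
ball0 [372.3 190.9] 0.44 [ 0.575 -0.129  0.   ]
spray_can [235.3 193.4] 0.61 [0.566 0.158 0.   ]
spray_can [316.9  97.7] 0.59 [ 0.771 -0.011  0.   ]
grease_jar [215.8 102.4] 0.87 [0.758 0.202 0.   ]
grease_jar [371.1 190.2] 0.57 [ 0.576 -0.127  0.   ]
hex_shaft [443.3 105.6] 0.92 [ 0.758 -0.28   0.   ]
hex_shaft [374.8 204.4] 0.61 [ 0.546 -0.135  0.   ]
hex_shaft [240.4 192.8] 0.38 [0.568 0.147 0.   ]
```

View pics/scene0.png

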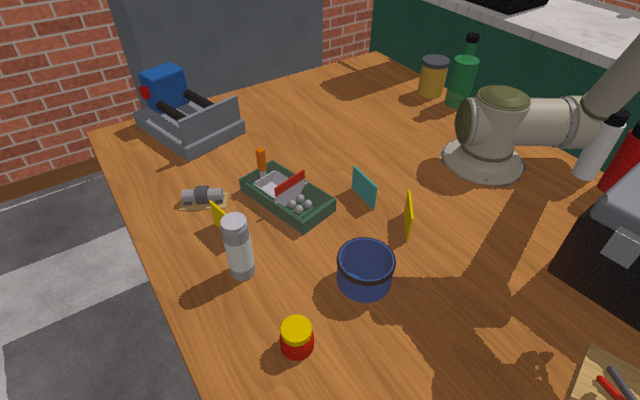

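View pics/top0.png

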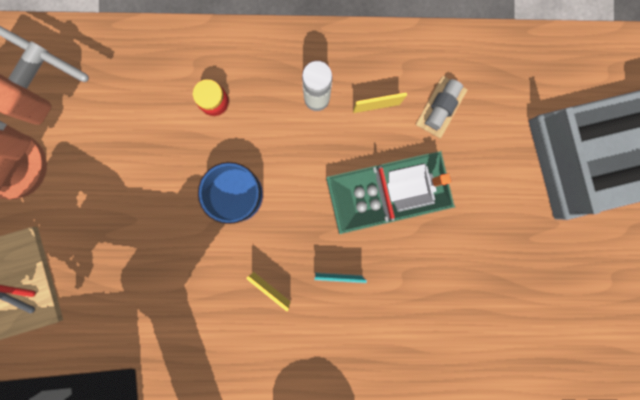

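Scene view: the red-topped plate is in the tray at about (290,183), the scoop handle at (262,160) and the barrel at (365,268). There are also a teal plate (363,188) and yellow plates (408,215) and (218,213). Divider candidates in the top view are red at (384,193), teal at (340,278), and yellow at (268,292) and (380,102). The red one, standing in the tray's slit, fits the description. I'll confirm that in a crop and fit the geometry.

```bash
cat > m.py <<'E'
from h import *
np.set_printoptions(precision=4,suppress=True)
f=eyes.grab_frame("top");s=eyes.grab_frame("scene")
save(f,"crop_top.png",(315,130,475,250),5)
def hsv(f): return cv2.cvtColor(f["pixels"],cv2.COLOR_RGB2HSV)
H=hsv(f)
def m(H,lo,hi,box):
    k=cv2.inRange(H,lo,hi);z=np.zeros_like(k);z[box[1]:box[3],box[0]:box[2]]=1;return k*z
def rect(k):
    c=max(cv2.findContours(k,0,1)[0],key=cv2.contourArea);return cv2.minAreaRect(c)
B=(315,130,475,250)
g=m(H,(60,60,30),(90,255,160),B)
pts=cv2.findNonZero(g);r=cv2.minAreaRect(cv2.convexHull(pts));print("tray",r)
c=cv2.boxPoints(r);P=np.array([at(f,p,.041) for p in c]);print(P,"ctr",P.mean(0),[np.linalg.norm(P[i]-P[i-1]) for i in range(4)])
red=m(H,(0,150,80),(6,255,255),B)|m(H,(174,150,80),(180,255,255),B);r=rect(red);print("red",r)
c=cv2.boxPoints(r);P=np.array([at(f,p,.081) for p in c]);print(P,P.mean(0))
o=m(H,(8,170,120),(14,255,255),(430,165,460,195));r=rect(o) if o.any() else None;print("orange",r)
if r: print([at(f,p,.118) for p in cv2.boxPoints(r)])
for n in("scoop","divider","barrel"):
  for cm,ff in(("top",f),("scene",s)):
    for q in eyes.trace(cm,n)[:2]:
        print(n,cm,np.round(q["bbox"]),round(q["score"],2))
for q in eyes.look_for("top","ball0"): print("ball",np.round(q["bbox"]),round(q["score"],2),at(f,q["bbox"][:2],.017))
q=max(eyes.trace("top","barrel"),key=lambda q:q["score"]);ct=max(cv2.findContours(q["pixels"].astype(np.uint8),0,1)[0],key=cv2.contourArea)
(e,rd)=cv2.minEnclosingCircle(ct);print("barrel",e,rd,at(f,e,.08),np.linalg.norm(at(f,e,.08)-at(f,(e[0]+rd,e[1]),.08)))
E
python3 m.py
```

```text
tray ((389.6179504394531, 192.01121520996094), (56.51469039916992, 116.17742156982422), 77.00537872314453)
[[ 0.5981 -0.032   0.041 ]
 [ 0.6538 -0.2608  0.041 ]
 [ 0.5426 -0.2864  0.041 ]
 [ 0.4878 -0.0586  0.041 ]] ctr [ 0.5706 -0.1594  0.041 ] [np.float64(0.11337468225766983), np.float64(0.23543595122223734), np.float64(0.11416570169970981), np.float64(0.23435726432427897)]
red ((386.2067565917969, 193.07080078125), (49.71027374267578, 3.854808807373047), 76.4295654296875)
[[ 0.6115 -0.1307  0.081 ]
 [ 0.6133 -0.1379  0.081 ]
 [ 0.5205 -0.1608  0.081 ]
 [ 0.5187 -0.1536  0.081 ]] [ 0.566  -0.1457  0.081 ]
orange ((440.0, 179.0), (8.0, 12.0), 90.0)
[array([ 0.5982, -0.2281,  0.118 ]), array([ 0.5985, -0.2504,  0.118 ]), array([ 0.5837, -0.2503,  0.118 ]), array([ 0.5834, -0.2281,  0.118 ])]
scoop top [418. 187.  62.  47.] 0.9
scoop scene [270. 172.  29.  52.] 0.57
divider top [340. 277.  49.  12.] 0.94
divider top [268. 291.  38.  36.] 0.74
divider scene [364. 189.  25.  40.] 0.92
divider scene [409. 217.  10.  44.] 0.7
barrel top [230. 191.  64.  62.] 0.79
barrel top [419. 187.  64.  52.] 0.56
barrel scene [365. 271.  64.  60.] 0.92
ball [360. 191.   7.  11.] 0.61 [ 0.5728 -0.1028  0.017 ]
ball [375. 205.  10.  10.] 0.6 [ 0.5442 -0.1334  0.017 ]
barrel (230.2008056640625, 193.55661010742188) 32.521705627441406 [0.5617 0.1533 0.08  ] 0.06207473447728228
```

View pics/crop_top.png

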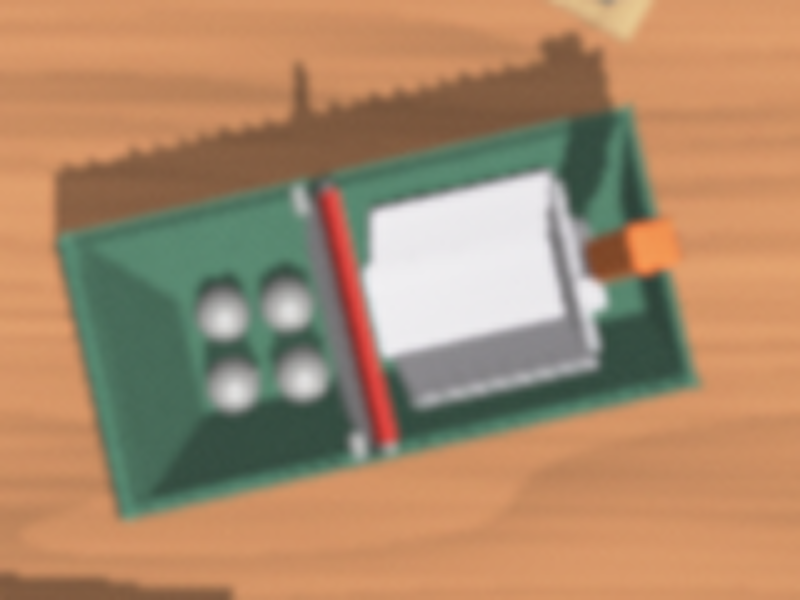

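The crop confirms it: the red-topped plate with aluminium below stands in the slit at px (386,193). The balls are at px (359–376, 191–206) and the orange handle top is at about (446,179). The tray yaw is about 13.5°, its origin about (0.575,-0.179), and the divider about (0.567,-0.145). I'll move above the divider, turning +35° so the gripper closes across the plate.

>>> send_rows(
  targets=[
    [0.018, -0.033, 0, 1.76],
    [0.018, -0.033, 0, 1.76],
    [0.018, -0.033, 0, 1.76],
    [0.018, -0.033, 0, 1.76],
    [0.018, -0.033, 0, 1.76],
    [0.018, -0.033, 0, 1.76],
    [0.018, -0.033, 0, 1.76],
    [0.018, -0.033, 0, 1.76],
  ],
  claw=1,
)

```text
t: 2.27
eef_pos: [0.3463, 0.2459, 0.2502]
eef_rot: [0.064, 0.998, 0.0, 0.0]
force: [1.4, 1.5, 0.7]
grip_width: 0.0857
gripper_force: 0.0
```

>>> send_rows(
  targets=[
    [0.018, -0.033, 0, 1.76],
    [0.018, -0.033, 0, 1.76],
    [0.018, -0.033, 0, 1.76],
    [0.018, -0.033, 0, 1.76],
    [0.018, -0.033, 0, 1.76],
    [0.018, -0.033, 0, 1.76],
    [0.018, -0.033, 0, 1.76],
    [0.018, -0.033, 0, 1.76],
  ],
)

```text
t: 2.93
eef_pos: [0.4904, -0.0183, 0.2502]
eef_rot: [-0.058, 0.998, -0.0, 0.0]
force: [1.3, 0.7, -0.0]
grip_width: 0.0852
gripper_force: 0.0
```

>>> send_rows(
  targets=[
    [0.019, -0.032, -0.02, 1.76],
    [0.019, -0.032, -0.02, 1.76],
    [0.019, -0.032, -0.02, 1.76],
    [0.019, -0.032, -0.01, 1.76],
    [0, 0, 0, 0],
    [0, 0, 0, 0],
  ],
)

```text
t: 3.43
eef_pos: [0.5652, -0.1444, 0.1795]
eef_rot: [-0.118, 0.993, 0.001, -0.001]
force: [1.0, 0.3, 0.0]
grip_width: 0.0858
gripper_force: 0.0
```

>>> send_rows(
  targets=[
    [0.001, 0, -0.025, 0],
    [0, 0, -0.025, 0],
    [0, 0, -0.025, 0],
    [0, 0, -0.022, 0],
    [0, 0, -0.014, 0],
    [0, 0, 0, 0],
  ],
)

```text
t: 3.93
eef_pos: [0.5647, -0.1414, 0.0679]
eef_rot: [-0.119, 0.993, 0.001, -0.002]
force: [0.2, 0.2, -0.5]
grip_width: 0.0858
gripper_force: 0.0
```

>>> send_rows(
  targets=[
    [0, 0, 0, 0],
    [0, 0, 0, 0],
    [0, 0, 0, 0],
    [0, 0, 0, 0],
    [0, 0, 0, 0],
    [0, 0, 0, 0],
    [0, 0, 0, 0],
    [0, 0, 0, 0],
  ],
  claw=-1,
  newtons=40,
)

```text
t: 4.6
eef_pos: [0.5667, -0.1447, 0.0703]
eef_rot: [-0.119, 0.993, -0.002, 0.001]
force: [-0.1, -6.8, -1.4]
grip_width: 0.0044
gripper_force: 39.7
```

>>> send_rows(
  targets=[
    [0, 0, 0.005, 0],
    [0, 0, 0.01, 0],
    [0, 0, 0.02, 0],
    [0, 0, 0.03, 0],
    [0, 0, 0.03, 0],
    [0, 0, 0.03, 0],
    [0, 0, 0.01, 0],
    [0, 0, 0, 0],
  ],
)

```text
t: 5.27
eef_pos: [0.5668, -0.1434, 0.2072]
eef_rot: [-0.119, 0.993, -0.001, 0.002]
force: [-0.5, -0.2, -0.6]
grip_width: 0.004
gripper_force: 39.9
```

>>> send_rows(
  targets=[
    [-0.02, -0.009, 0, 0],
    [-0.026, -0.012, 0, 0],
    [-0.026, -0.012, 0, 0],
    [-0.026, -0.012, 0, 0],
    [-0.026, -0.012, 0, 0],
    [-0.025, -0.01, 0, 0],
    [-0.017, -0.008, 0, 0],
    [0, 0, 0, 0],
  ],
)

```text
t: 5.93
eef_pos: [0.3972, -0.2184, 0.2031]
eef_rot: [-0.118, 0.993, 0.001, -0.002]
force: [-0.2, -0.4, 0.1]
grip_width: 0.0045
gripper_force: 39.9
```

```bash
python3 - <<'E'
from h import *
o=readout.get_obs();print(o["eef_pos"],o["grip_width"],o["eef_rot"])
f=eyes.grab_frame("scene");save(f,"lift.png",(200,100,440,280),3)
E
```

```text
[ 0.39717187 -0.21839223  0.20307487] 0.004519835853285405 [-0.11770753  0.99304605  0.00140066 -0.00158949]
```

View pics/lift.png

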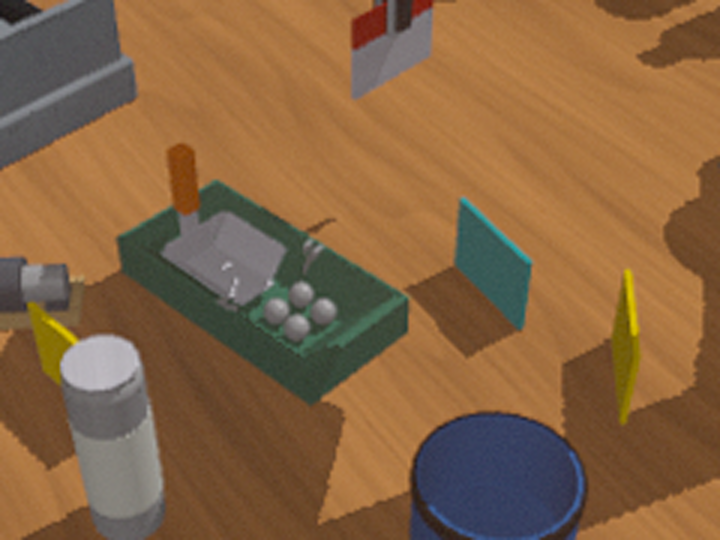

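The crop shows the divider held clear of the tray at about (390,45), with all four balls still in the tray at about (300,312). I'll set it on edge, release it and push it over.

>>> send_rows(
  targets=[
    [0, 0, -0.03, 0],
    [0, 0, -0.035, 0],
    [0, 0, -0.03, 0],
    [0, 0, -0.02, 0],
    [0, 0, -0.012, 0],
    [0, 0, -0.007, 0],
    [0, 0, -0.004, 0],
    [0, 0, 0, 0],
  ],
)

```text
t: 6.65
eef_pos: [0.4002, -0.2177, 0.0661]
eef_rot: [-0.119, 0.993, 0.001, -0.0]
force: [0.5, 0.6, -1.6]
grip_width: 0.0042
gripper_force: 39.8
```

>>> send_rows(
  targets=[
    [0, 0, 0, 0],
    [0, 0, 0, 0],
    [0, 0, 0, 0],
    [0, 0, 0, 0],
    [0, 0, 0, 0],
    [0, 0, 0, 0],
    [0, 0, 0.005, 0],
    [0, 0, 0.005, 0],
  ],
  claw=1,
)

```text
t: 7.32
eef_pos: [0.4, -0.218, 0.0772]
eef_rot: [-0.119, 0.993, 0.0, -0.0]
force: [-1.0, 0.3, 0.3]
grip_width: 0.0856
gripper_force: 0.0
```

>>> send_rows(
  targets=[
    [0.002, -0.008, 0, 0],
    [0.002, -0.01, 0, 0],
    [0.002, -0.01, 0, 0],
    [0.003, -0.01, 0, 0],
    [0.002, -0.01, 0, 0],
    [0.002, -0.01, 0, 0],
    [0, 0, 0, 0],
    [0, 0, 0, 0],
  ],
)

```text
t: 7.98
eef_pos: [0.413, -0.2765, 0.0766]
eef_rot: [-0.119, 0.993, 0.0, -0.0]
force: [0.8, 0.1, 0.0]
grip_width: 0.0855
gripper_force: 0.0
```

>>> send_rows(
  targets=[
    [0, 0, 0.03, 0],
    [0, 0, 0.035, 0],
    [0, 0, 0.035, 0],
    [0, 0, 0.035, 0],
  ],
)

```text
t: 8.32
eef_pos: [0.4127, -0.2752, 0.2133]
eef_rot: [-0.119, 0.993, 0.001, -0.0]
force: [-0.1, -0.7, 0.0]
grip_width: 0.0852
gripper_force: 0.0
```

```bash
python3 - <<'E'
from h import *
o=readout.get_obs();print(o["t"],o["eef_pos"],o["grip_width"],o["eef_rot"])
f=eyes.grab_frame("top");save(f,"flat.png",(300,130,500,330),3)
np.set_printoptions(precision=4,suppress=True)
H=cv2.cvtColor(f["pixels"],cv2.COLOR_RGB2HSV)
k=cv2.inRange(H,(7,150,100),(15,255,255));k[:,:432]=0;k[:,460:]=0;k[:160]=0;k[200:]=0
ys,xs=np.nonzero(k);print(xs.min(),xs.max(),ys.min(),ys.max())
for q in eyes.tip_of("top","scoop_grip"): print("grip",q,at(f,q["uv"],.096))
E
```

```text
8.3167 [ 0.41265343 -0.27516967  0.21331878] 0.08515183558114078 [-1.19220915e-01  9.92867579e-01  5.03999278e-04 -3.00787491e-04]
433 450 174 184
grip {'uv': [443.8, 178.7], 'score': 0.66} [ 0.5936 -0.2527  0.096 ]
```

View pics/flat.png

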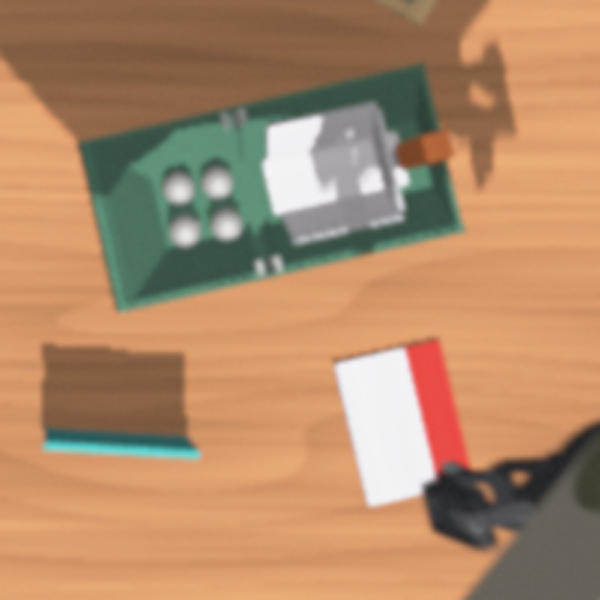

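The crop shows the divider flat on the bench at about (400,420). The scoop handle top is at about (425,148), so the grip is about (0.592,-0.250). I'll go over it now.

>>> send_rows(
  targets=[
    [0.025, 0.004, 0, 0],
    [0.03, 0.004, 0, 0],
    [0.03, 0.004, 0, 0],
    [0.03, 0.004, 0, 0],
    [0.03, 0.004, 0, 0],
    [0.02, 0.003, 0, 0],
    [0.014, 0.002, 0, 0],
    [0, 0, 0, 0],
  ],
)

```text
t: 9.08
eef_pos: [0.5937, -0.2498, 0.2101]
eef_rot: [-0.12, 0.993, 0.001, -0.0]
force: [-0.2, 0.4, -0.5]
grip_width: 0.0855
gripper_force: 0.0
```

>>> send_rows(
  targets=[
    [0, 0, -0.025, 0],
    [0, 0, -0.03, 0],
    [0, 0, -0.03, 0],
    [0, 0, -0.02, 0],
    [0, 0, -0.012, 0],
    [0, 0, 0, 0],
    [0, 0, 0, 0],
  ],
)

```text
t: 9.67
eef_pos: [0.5913, -0.251, 0.0946]
eef_rot: [-0.119, 0.993, 0.0, -0.001]
force: [0.3, -0.6, 0.0]
grip_width: 0.0854
gripper_force: 0.0
```

>>> send_rows(
  targets=[
    [0, 0, 0, 0],
    [0, 0, 0, 0],
    [0, 0, 0, 0],
    [0, 0, 0, 0],
    [0, 0, 0, 0],
    [0, 0, 0, 0],
    [0, 0, 0, 0],
    [0, 0, 0, 0],
  ],
  claw=-1,
  newtons=90,
)

```text
t: 10.33
eef_pos: [0.5922, -0.2509, 0.0953]
eef_rot: [-0.119, 0.993, -0.0, 0.0]
force: [-0.6, 2.4, 5.3]
grip_width: 0.0171
gripper_force: 88.6
```

```bash
python3 - <<'E'
from h import *
o=readout.get_obs();print(o["t"],o["eef_pos"],o["grip_width"],o["eef_rot"],o["force"])
f=eyes.grab_frame("scene");save(f,"grip.png",(220,110,360,240),5)
E
```

```text
10.3333 [ 0.59220619 -0.25090592  0.09532709] 0.017116872363681153 [-1.19062076e-01  9.92886775e-01 -3.03346066e-05  2.70141605e-04] [-0.58667677  2.39453302  5.28654604]
```

View pics/grip.png

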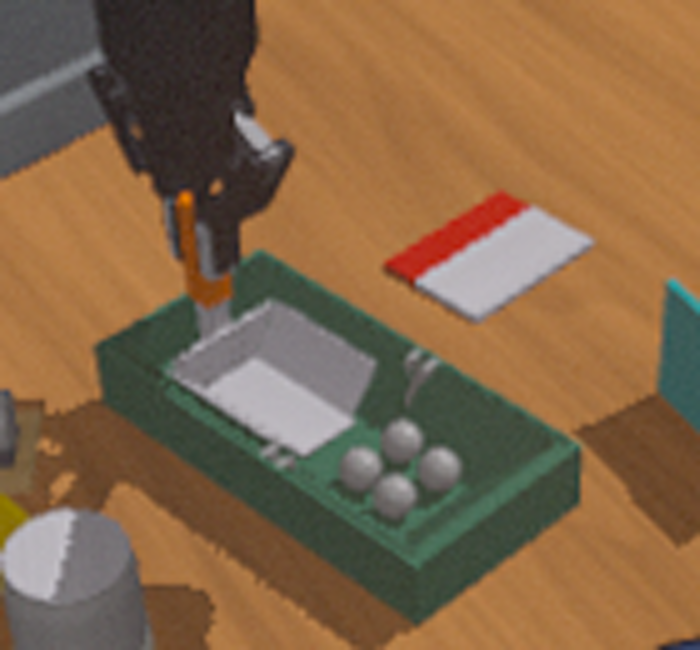

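The gripper holds the handle at about (205,250) in the crop, with the balls at about (400,468), the scoop level and the divider flat. I'll stroke the scoop forward along the tray axis under the balls.

>>> send_rows(
  targets=[
    [-0.0014, 0.0058, 0, 0],
    [-0.0023, 0.0097, 0, 0],
    [-0.0037, 0.0156, 0, 0],
    [-0.0042, 0.0175, 0, 0],
    [-0.0037, 0.0156, 0, 0],
    [-0.0019, 0.0078, 0, 0],
    [-0.0007, 0.0029, 0, 0],
    [0, 0, 0, 0],
  ],
)

```text
t: 11.05
eef_pos: [0.5743, -0.1756, 0.0953]
eef_rot: [-0.119, 0.993, 0.0, 0.0]
force: [-0.0, 0.9, 8.3]
grip_width: 0.0167
gripper_force: 89.6
```

```bash
python3 - <<'E'
from h import *
o=readout.get_obs();print(o["t"],o["eef_pos"],o["grip_width"],o["eef_rot"],o["force"])
f=eyes.grab_frame("scene");save(f,"stroke.png",(240,130,360,240),6)
E
```

```text
11.05 [ 0.57429516 -0.17558143  0.09528355] 0.016735875981020464 [-1.19275814e-01  9.92861116e-01  6.82290316e-05  2.82482088e-04] [-0.03812135  0.92572175  8.30715134]
```

View pics/stroke.png

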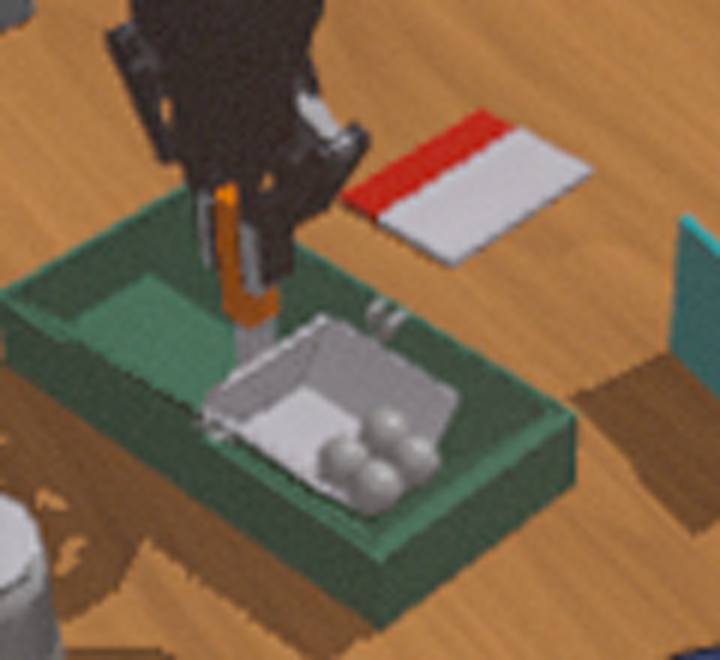

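The crop shows all four balls at the scoop's nose, around (385,455). I'll push the last few millimetres to the slope gently and watch the force.

>>> send_rows(
  targets=[
    [-0.0004, 0.0015, 0, 0],
    [-0.0004, 0.0015, 0, 0],
    [0, 0, 0, 0],
    [0, 0, 0, 0],
  ],
)

```text
t: 11.43
eef_pos: [0.5739, -0.1741, 0.0953]
eef_rot: [-0.119, 0.993, -0.001, 0.001]
force: [0.9, -3.3, 6.0]
grip_width: 0.017
gripper_force: 89.3
```

```bash
python3 - <<'E'
from h import *
o=readout.get_obs();print(o["t"],o["eef_pos"],o["force"],o["wrist_torque"])
s=eyes.grab_frame("top")
for n in("scoop_nose",):
  for q in eyes.tip_of("top",n):print(n,q,at(s,q["uv"],.006))
im=s["pixels"][165:225,325:415,::-1];t=cv2.resize(im,None,fx=7,fy=7,interpolation=cv2.INTER_CUBIC)
cv2.imwrite("pics/push.png",t)
E
```

```text
11.4333 [ 0.57393634 -0.1740925   0.0952713 ] [ 0.94562909 -3.28603816  5.96425768] [-0.97616125 -0.26946892  0.02702893]
scoop_nose {'uv': [353.2, 201.3], 'score': 0.6} [ 0.5521209  -0.08885452  0.006     ]
```

View pics/push.png

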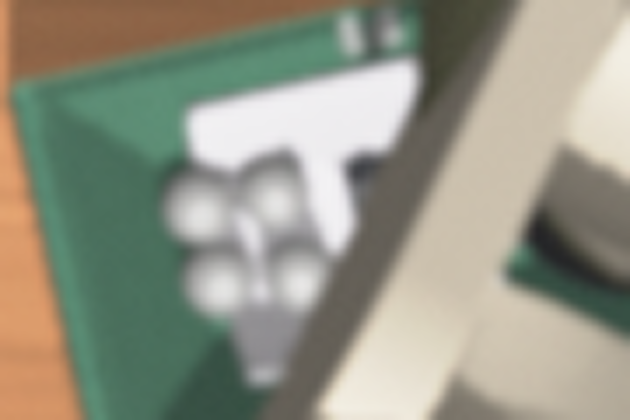

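The top crop shows the back-row balls, at (272,195) and (297,275), inside the scoop. The front row, at (197,205) and (218,280), sits right at the lip against the slope. I'll push a little harder.

>>> send_rows(
  targets=[
    [-0.0007, 0.0029, 0, 0],
    [-0.0007, 0.0029, 0, 0],
    [-0.0002, 0.001, 0, 0],
    [0, 0, 0, 0],
  ],
)

```text
t: 11.87
eef_pos: [0.5738, -0.1717, 0.0967]
eef_rot: [-0.119, 0.993, -0.006, 0.003]
force: [3.2, -21.0, 6.2]
grip_width: 0.0168
gripper_force: 90.0
```

```bash
cat > b.py <<'E'
from h import *
np.set_printoptions(precision=4,suppress=True)
o=readout.get_obs();print(o["t"],o["eef_pos"],o["force"],o["eef_rot"])
y=np.array([-.234,.972]);x=np.array([.972,.234])
for c in("scene","top"):
    f=eyes.grab_frame(c);L=[]
    for q in eyes.look_for(c,"ball0"):
        if q["score"]<.3: continue
        p=at(f,q["bbox"][:2],.019 if o["eef_pos"][2]<.11 else o["eef_pos"][2]-.077);d=p[:2]-o["eef_pos"][:2];L.append((round(q["score"],2),np.round(q["bbox"]),"scoop x %.0f y %.0f"%(d@x*1e3,d@y*1e3-48)))
    print(c,*L,sep="\n")
E
python3 b.py
```

```text
11.8667 [ 0.5738 -0.1717  0.0967] [  3.197  -21.0064   6.1668] [-0.1188  0.9929 -0.0058  0.0026]
scene
(0.56, array([302., 201.,  10.,   9.]), 'scoop x -9 y 13')
(0.53, array([302., 212.,   6.,  10.]), 'scoop x 19 y 40')
(0.44, array([309., 205.,   9.,  10.]), 'scoop x -10 y 36')
top
(0.58, array([366., 202.,   7.,  11.]), 'scoop x -9 y 15')
(0.58, array([377., 198., 100.,  72.]), 'scoop x -7 y -11')
(0.45, array([356., 205.,  13.,  12.]), 'scoop x -10 y 34')
```

Force is 21 N, so the nose is on the slope, and the balls are at scoop y of about 13–38, which is inside. I'll lift along the 45° slope with steady forward acceleration so the balls stay back, then run on to the barrel and stop there.

>>> send_rows(
  targets=[
    [-0.0005, 0.0019, 0.004, 0],
    [-0.0007, 0.0029, 0.005, 0],
    [-0.0009, 0.0039, 0.005, 0],
    [-0.0012, 0.0049, 0.005, 0],
    [-0.0014, 0.0058, 0.006, 0],
    [-0.0016, 0.0068, 0.007, 0],
    [-0.0019, 0.0078, 0.008, 0],
    [-0.0021, 0.0087, 0.009, 0],
  ],
)

```text
t: 12.73
eef_pos: [0.5605, -0.1234, 0.1428]
eef_rot: [-0.118, 0.993, 0.001, -0.002]
force: [-0.5, -0.6, -3.6]
grip_width: 0.0172
gripper_force: 89.1
```

>>> send_rows(
  targets=[
    [-0.0004, 0.0102, 0.008, 0],
    [0.0013, 0.0116, 0.008, 0],
    [0.003, 0.0131, 0.007, 0],
    [0.0047, 0.0145, 0.006, 0],
    [0.0055, 0.0157, 0.005, 0],
    [0.0052, 0.0167, 0.004, 0],
    [0.004, 0.0174, 0.002, 0],
    [0.0028, 0.0182, 0, 0],
  ],
)

```text
t: 13.4
eef_pos: [0.588, -0.0043, 0.1844]
eef_rot: [-0.119, 0.993, 0.0, 0.0]
force: [0.3, -0.4, -3.9]
grip_width: 0.0167
gripper_force: 89.1
```

>>> send_rows(
  targets=[
    [0.0016, 0.0189, 0, 0],
    [0.0004, 0.0196, 0, 0],
    [-0.0023, 0.018, 0, 0],
    [0, 0, 0, 0],
    [0, 0, 0, 0],
    [0, 0, 0, 0],
    [0, 0, 0, 0],
    [0, 0, 0, 0],
  ],
)

```text
t: 14.07
eef_pos: [0.5874, 0.0497, 0.1839]
eef_rot: [-0.119, 0.993, -0.0, -0.0]
force: [-0.5, -0.1, -2.9]
grip_width: 0.0166
gripper_force: 89.2
```

```bash
python3 b.py; python3 - <<'E'
from h import *
f=eyes.grab_frame("scene");save(f,"dump.png",(220,100,440,310),3)
E
```

```text
14.0667 [0.5874 0.0497 0.1839] [-0.5448 -0.0979 -2.9101] [-0.1186  0.9929 -0.     -0.    ]
scene
(0.61, array([360., 240.,  14.,  10.]), 'scoop x -5 y 37')
(0.55, array([354., 245.,   6.,  14.]), 'scoop x 14 y 37')
top
(0.45, array([240., 196.,  11.,  14.]), 'scoop x -12 y 37')
```

View pics/dump.png

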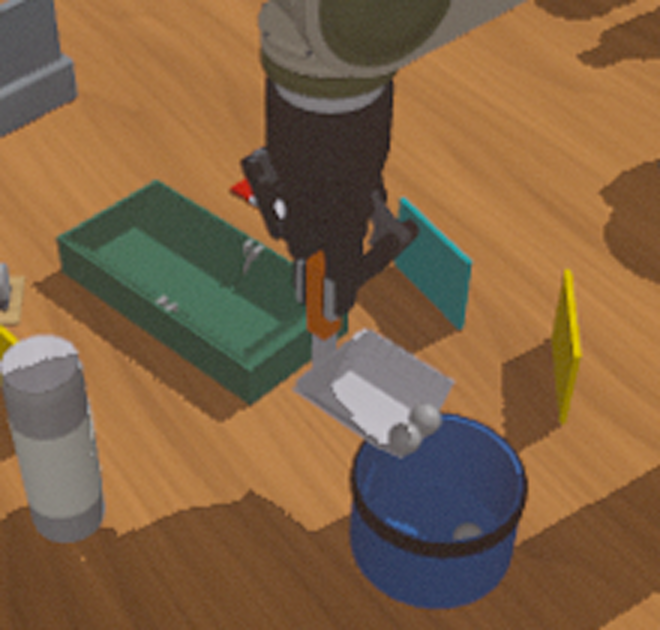

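The crop shows two balls at the lip, at (405,435) and (427,415), over the barrel mouth. One is visible in the barrel at (467,533), the tray is empty, and the wrist force has dropped by about two balls' weight. I'll let the others roll, then pull back briskly.

>>> send_rows(
  targets=[
    [0, 0, 0, 0],
    [0, 0, 0, 0],
    [0, 0, 0, 0],
    [0, 0, 0, 0],
    [0, 0, 0, 0],
    [0, 0, 0, 0],
  ],
)

```text
t: 14.82
eef_pos: [0.5873, 0.0502, 0.1838]
eef_rot: [-0.119, 0.993, -0.0, -0.0]
force: [0.2, 0.1, -3.6]
grip_width: 0.0169
gripper_force: 89.2
```

```bash
python3 b.py
```

```text
14.8167 [0.5873 0.0502 0.1838] [ 0.2283  0.0777 -3.5889] [-0.119   0.9929 -0.     -0.    ]
scene
(0.69, array([306., 166.,  19.,  11.]), 'scoop x -104 y -214')
top
```

```bash
python3 - <<'E'
from h import *
a=eyes.grab_frame("scene");b=eyes.grab_frame("top")
def cr(f,x,y,w,h,s): return cv2.resize(f["pixels"][y:y+h,x:x+w,::-1],(w*s,h*s),interpolation=cv2.INTER_CUBIC)
cv2.imwrite("pics/chk.png",np.hstack([cr(a,310,190,100,120,4),cr(b,190,150,100,120,4)]))
E
```

```text
(no output)
```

View pics/chk.png

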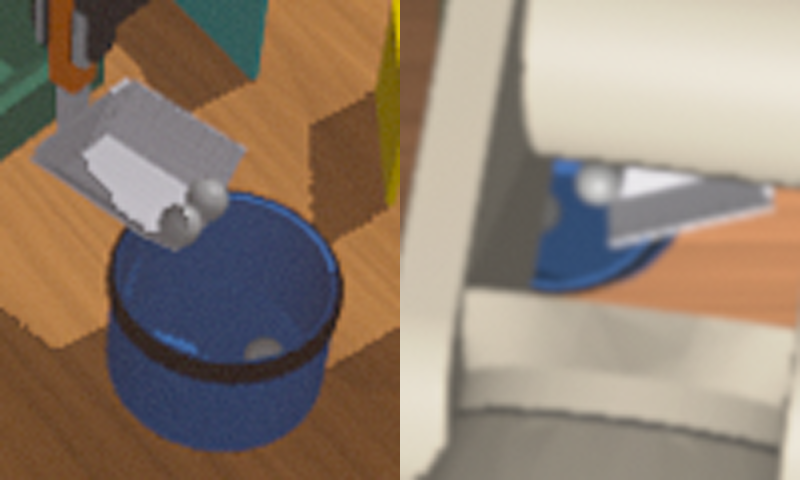

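Both views show two balls resting at the lip: scene crop (180,225) and (208,198), with one also visible in the top crop at (600,185). They're over the barrel mouth. A sharp pull back should leave them to drop in.

>>> send_rows(
  targets=[
    [0.008, -0.034, 0, 0],
    [0, 0, 0, 0],
    [0, 0, 0, 0],
    [0, 0, 0, 0],
    [0, 0, 0, 0],
    [0, 0, 0, 0],
  ],
)

```text
t: 15.62
eef_pos: [0.5951, 0.0168, 0.184]
eef_rot: [-0.119, 0.993, 0.0, 0.0]
force: [-0.1, 0.4, -1.7]
grip_width: 0.0168
gripper_force: 89.6
```

```bash
python3 b.py; python3 - <<'E'
from h import *
a=eyes.grab_frame("scene");o=readout.get_obs()
p=o["eef_pos"]
# patch stats at the nose: project scoop-frame points, floor level
for X in(-15,-8,0,8,15):
    r=[]
    for Y in range(-35,41,8):
        w=p+np.array([.972*X-.234*(Y+48),.234*X+.972*(Y+48),-88+11])*1e-3
        u=proj(a,w).astype(int);r.append(int(a["pixels"][u[1],u[0]].mean()))
    print(X,r)
for q in eyes.trace("scene","ball0"): print(q["score"],q["bbox"])
E
```

```text
15.6167 [0.5951 0.0168 0.184 ] [-0.1211  0.3509 -1.6575] [-0.1193  0.9929  0.      0.    ]
scene
(0.63, array([348., 269.,   5.,  15.]), 'scoop x 69 y 101')
(0.55, array([354., 264.,  12.,  13.]), 'scoop x 52 y 101')
(0.38, array([289., 200., 100.,  76.]), 'scoop x 11 y -121')
top
(0.58, array([221., 191.,   4.,   9.]), 'scoop x 5 y 104')
(0.45, array([253., 197.,   3.,  15.]), 'scoop x -19 y 49')
-15 [127, 133, 131, 132, 131, 132, 135, 136, 135, 137]
-8 [124, 134, 146, 166, 167, 135, 138, 137, 146, 150]
0 [115, 153, 186, 185, 187, 186, 186, 187, 187, 187]
8 [116, 144, 138, 188, 187, 188, 189, 189, 190, 190]
15 [116, 117, 120, 113, 191, 190, 189, 190, 189, 190]
0.57 [354.4, 265.4, 9.8, 11.0]
0.42 [347.7, 269.2, 9.4, 7.7]
```

The floor patch values are uniform, so the scoop is empty, and force is down to the scoop's weight. The balls are seen inside the barrel. I'll take the scoop back to the tray.

>>> send_rows(
  targets=[
    [-0.001, -0.018, 0, 0],
    [-0.002, -0.033, 0, 0],
    [-0.002, -0.036, 0, 0],
    [-0.002, -0.036, 0, 0],
    [-0.002, -0.036, 0, 0],
    [-0.002, -0.036, 0, 0],
    [-0.002, -0.03, 0, 0],
    [0, 0, 0, 0],
  ],
)

```text
t: 16.58
eef_pos: [0.5817, -0.2142, 0.1835]
eef_rot: [-0.116, 0.993, -0.001, -0.0]
force: [-0.7, 0.2, -2.3]
grip_width: 0.0169
gripper_force: 89.6
```

>>> send_rows(
  targets=[
    [0, 0, -0.02, 0],
    [0, 0, -0.025, 0],
    [0, 0, -0.02, 0],
    [0, 0, -0.01, 0],
    [0, 0, -0.006, 0],
    [0, 0, -0.004, 0],
    [0, 0, 0, 0],
    [0, 0, 0, 0],
  ],
)

```text
t: 17.25
eef_pos: [0.5827, -0.2089, 0.0998]
eef_rot: [-0.119, 0.993, -0.0, 0.001]
force: [-0.2, -0.5, -1.7]
grip_width: 0.0169
gripper_force: 89.6
```

Next: lower the last 4 mm, release, rise and check.

>>> send_rows(
  targets=[
    [0, 0, -0.002, 0],
    [0, 0, -0.002, 0],
    [0, 0, 0, 0],
    [0, 0, 0, 0],
  ],
)

```text
t: 17.58
eef_pos: [0.5826, -0.2089, 0.0953]
eef_rot: [-0.119, 0.993, -0.0, 0.001]
force: [0.2, -0.1, -0.9]
grip_width: 0.0168
gripper_force: 90.1
```

>>> send_rows(
  targets=[
    [0, 0, 0, 0],
    [0, 0, 0, 0],
    [0, 0, 0, 0],
    [0, 0, 0, 0],
    [0, 0, 0, 0],
    [0, 0, 0, 0],
  ],
  claw=1,
)

```text
t: 18.08
eef_pos: [0.5823, -0.2088, 0.0949]
eef_rot: [-0.119, 0.993, -0.0, 0.0]
force: [-0.1, -0.2, -1.0]
grip_width: 0.0851
gripper_force: 0.0
```

>>> send_rows(
  targets=[
    [0, 0, 0.015, 0],
    [0, 0, 0.025, 0],
    [0, 0, 0.03, 0],
    [0, 0, 0.03, 0],
    [0, 0, 0.02, 0],
    [-0.03, -0.02, 0, 0],
    [-0.03, -0.025, 0, 0],
    [-0.03, -0.025, 0, 0],
  ],
)

```text
t: 18.75
eef_pos: [0.4913, -0.2789, 0.2152]
eef_rot: [-0.12, 0.993, -0.0, 0.0]
force: [1.7, -1.0, 0.2]
grip_width: 0.0854
gripper_force: 0.0
```

>>> send_rows(
  targets=[
    [-0.03, -0.025, 0, 0],
    [-0.03, -0.025, 0, 0],
    [-0.03, -0.025, 0, 0],
    [-0.02, -0.015, 0, 0],
    [0, 0, 0, 0],
  ],
)

```text
t: 19.17
eef_pos: [0.3791, -0.3714, 0.215]
eef_rot: [-0.117, 0.993, -0.0, -0.0]
force: [0.5, -0.1, 0.5]
grip_width: 0.0854
gripper_force: 0.0
```

```bash
python3 - <<'E'
from h import *
np.set_printoptions(precision=3,suppress=True)
o=readout.get_obs();print(o["t"],o["eef_pos"])
f=eyes.grab_frame("top");s=eyes.grab_frame("scene")
for q in eyes.look_for("top","ball0"): print("ball top",np.round(q["bbox"]),round(q["score"],2),at(f,q["bbox"][:2],.019))
for q in eyes.look_for("scene","ball0"): print("ball scene",np.round(q["bbox"]),round(q["score"],2),at(s,q["bbox"][:2],.019))
for n in("barrel","scoop_grip","scoop_nose","spray_can","grease_jar","hex_shaft"):
    a=eyes.tip_of("top",n);b=eyes.tip_of("scene",n)
    if a and b: print(n,a[0]["uv"],b[0]["uv"],tri(f,a[0]["uv"],s,b[0]["uv"]))
im=f["pixels"][150:230,190:270].astype(int)   # barrel: grey bright blobs
k=((im.max(2)-im.min(2)<40)&(im.max(2)>70)).astype(np.uint8)
n,_,st,ce=cv2.connectedComponentsWithStats(k)
for i in range(1,n):
    if st[i,4]>8: print("blob",st[i],ce[i]+[190,150],at(f,ce[i]+[190,150],.019))
E
```

```text
19.1667 [ 0.379 -0.371  0.215]
ball top [249. 197.   5.  12.] 0.45 [0.559 0.126 0.019]
ball scene [355. 265.  11.  12.] 0.62 [0.563 0.124 0.019]
ball scene [348. 271.   8.  10.] 0.55 [0.585 0.13  0.019]
barrel [235.9, 192.7] [362.7, 282.9] (array([ 0.567,  0.158, -0.004]), np.float64(0.00237524938371168))
scoop_grip [422.8, 187.5] [268.6, 164.3] (array([ 0.581, -0.219,  0.081]), np.float64(0.009129250486730758))
scoop_nose [368.9, 196.5] [295.4, 206.3] (array([ 0.564, -0.123,  0.   ]), np.float64(0.003957934460016211))
spray_can [318.4, 98.3] [244.9, 269.5] (array([ 0.767, -0.012, -0.   ]), np.float64(0.006055771167578562))
grease_jar [215.2, 103.0] [297.7, 343.0] (array([ 0.757,  0.204, -0.001]), np.float64(0.0005645825232374657))
hex_shaft [442.4, 106.3] [202.5, 199.6] (array([ 0.757, -0.278,  0.001]), np.float64(0.0016914577798561306))
blob [  8  12  65  62 301] [238.037 195.306] [0.561 0.149 0.019]
blob [ 56  31  10  21 169] [250.84  190.793] [0.571 0.123 0.019]
blob [ 26  36  14  23 210] [222.924 196.614] [0.558 0.18  0.019]
```

The barrel holds two grey blobs in the top view, 10x21 px at (251,191) and 14x23 px at (223,197). Each is two balls in size, so all four are inside. The barrel and bystanders are where they were, and the scoop is on the tray floor. Handing in.

```bash
python3 -c "
from plant import ticket
print(ticket.job_done())"
```

```text
the job is handed in; nothing more can be done
None
```

I handed the job in at about 19 s of the 72 s, but no verdict came back: the divider lies flat on the bench, camera measurements put all four balls in the barrel, the scoop is back on the tray floor, and the barrel and bystanders measured where they started.

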